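Fetch the returned keys with the hook and lock them in the drawer

TASK

The keys and locks handed back today have been pushed under the wire rack at the back of the shelf: draw each one out with the reach hook by its ring, bow or shackle (keep the gripper's fingers off them while their rings are still under the rack), put them all in the open steel drawer, and lay the hook back in its rest. Push the drawer fully shut, then twist the brass catch knob clockwise to its stop and let it spring back. Leave the glass paperweight, the desk bell and the wooden stamp where they are.

Things in the scene. Friction and masses are not known exactly. Their poses are not given: they have to be found in the camera images.
- rack: Open steel wire rack standing on the shelf, 180 mm deep (its x), 510 mm wide (its y), wires 150 mm above the shelf top (underside 146 mm), open at front and back, a leg at each corner. Origin on the shelf top below the middle of its front edge (the edge nearest the robot); the rack covers x = 0 to 180 mm in its frame. Fixed, slightly turned.
- iron_key: Black iron key 129 mm long, lying flat. Origin: centre of the round bow, at its underside. x runs from bow to bit, z up. Bow 62 mm across, bar 12 mm thick, open hole 38 mm across. The round 12 mm shank runs from x = 30 to 98 mm; the bit stands out to +y (27 mm) between x = 69 and 93 mm. Pick it by the shank at about x = 50 mm. 160 g. May be absent.
- padlock: Chrome padlock 106 mm long, lying flat. Origin: middle of the shackle opening (centre of the shackle's bend), at its underside level. x runs from shackle to body. Shackle bar 9 mm thick, its centre 12 mm up, opening 30 mm wide in y, from x = -15 to 30 mm. Body 52 x 54 x 24 mm (x, y, z), centred at x = 56 mm. 280 g. May be absent.
- fob: Navy rubber key fob with a steel ring, 124 mm long, lying flat. Origin: centre of the ring, at the underside level of the fob. x runs from ring to rubber body. Ring 61 mm across, wire 7 mm thick, centre 9 mm up; clear hole from x = -23 to 23 mm. Body 68 x 40 x 18 mm (x, y, z), centred at x = 59 mm. 100 g. May be absent.
- tag: Pale wooden key tag with a steel ring, 127 mm long, lying flat. Origin: centre of the ring, at the underside level of the tag. x runs from ring to wooden body. Ring 57 mm across, wire 7 mm thick, centre 10 mm up; clear hole from x = -21 to 21 mm. Wooden neck 22 mm wide, 16 mm thick from x = 22 to 54 mm, then the head 44 x 30 x 20 mm (x, y, z) centred at x = 76 mm. 90 g. May be absent.
- hook: Reach hook: black rubber handle bar 124 x 20 x 22 mm (x, y, z) with an 8 mm steel rod running on from it along +x to x = 135 mm and then bent straight down. Origin at the centre of the handle. 160 g, balanced near the handle's centre. It starts lying level in its rest.
- hook_tip (a point): Lowest end of the hook's bent-down tip: 132 mm along x from the handle's centre and 46 mm below it (hook level). Tip 8 mm thick.
- hook_rest: Cherry wood rest for the hook, fixed: base plate 170 x 60 x 8 mm, two posts 18 mm thick at x = -50 and +50 mm with notches open at the top, 30 mm wide, notch floor 44 mm above the shelf top, cheeks up to 66 mm. Between the posts (82 mm clear) the handle is free to grasp. Origin at the centre of its underside. The hook lies along its x, the tip to +x, hook origin 55 mm above the shelf top and over the rest's origin.
- drawer (a joint): Opening of the steel drawer in m: 0 is fully shut, starts at 0.16 to 0.172 (limit 0.175) and stays where it is left; slides out towards the robot with about 1.2 N of friction.
- drawer_floor (a point): Centre of the drawer's inner floor, moving with the drawer. Its x points into the cabinet (the drawer shuts along +x), z up. Inner floor 237 x 216 mm (x, y), inner side walls 46 mm high; the front panel rises 99 mm above the floor, its outer face at x = -134.5 mm. With the drawer out by d, the part with x below d - 135 mm is open from above. The cabinet's top is 115 mm above the shelf top and its front edge lies at x = d - 135 mm; the floor is 10 mm above the shelf top.
- drawer_handle (a point): Middle of the drawer's bar handle (90 mm wide, 10 mm bar, its centre 26 mm off the front panel), 76 mm above the shelf top, moving with the drawer; same axes as drawer_floor.
- knob (a joint): Turn of the brass catch knob in rad: 0 at rest, clockwise seen from above is positive, stop at 1.2. A spring (0.08 N m per rad) turns it back when let go. The small bolt in front of it draws back with it and springs out over the drawer front again.
- knob_grip (a point): On the vertical axis of the brass knob at the height to grip it, 21 mm above the foot of the knob. Knurled cylinder 44 mm in diameter, 38 mm tall, standing on the cabinet's top 46 mm behind the cabinet's front edge.
- paperweight: Pale blue glass paperweight, round, 64 mm wide, 52 mm tall, under the rack among the keys. To be left alone.
- bell: Desk bell, 86 mm wide, 56 mm tall. To be left alone.
- stamp: Wooden hand stamp, 48 mm wide, 76 mm tall. To be left alone.
Not all that is in view belongs to the job. There is more than one size of the tag; the one meant has the size given above. Several things have the shape of the hook; the one meant has the colours described above.

How it is judged:
By the outcome, as a careful person would: the job done as asked, in the order asked, and still so for the second after the job is handed in, with the robot touching nothing.
Of iron_key, padlock, fob, tag only 2 to 3 are there at a start; the rules pass over those that are not, and their reading is None.
At some moment in a run one of iron_key, padlock, fob, tag may be knocked a few centimetres aside while the robot is not near it.
It also fails if it takes over 210 s, if anything falls off the work surface, if the arm or the gripper's body presses on something with over 40 N, if the wrist force passes 120 N, or if a joint passes its speed limit or range.

ROBOT

A 7-joint arm with a two-finger parallel gripper is mounted at the origin on the work surface. World frame = base frame: x ahead of the robot, y to its left, z up, the work surface at z = 0. Lengths are in m, angles in rad, forces in N, time in s.
With the tool pointing down it reaches from about 0.4 to 0.85 m from the base axis. Payload 10.4 kg.
Tool frame: the origin (TCP) lies where the fingers leave the gripper's body, on its centre line; the fingertips stand 73 mm ahead of it and the grasp point (between the pads) lies 54 mm ahead of it; z points along the fingers, y is the line along which they close (so a half turn about z gives the same grasp; the last joint's range is limited). The gripper opens to 85 mm and grips with 20 to 120 N. Pads are 22 mm wide; open, the fingers measure 114 mm over their backs; the gripper's body (76 mm by 85 mm) begins 54 mm behind the grasp point. The pads swing forward as they close: fully open they stand 13 mm farther back than shut.
Start: joints at [-1.155, 0.332, -0.065, 1.46, 0.022, 1.35, -0.088], TCP at [0.266, 0.566, 0.304] pointing down, gripper open.
Joint ranges: [-2.6, 2.6], [-0.5, 2.12], [-1.47, 1.34], [0.16, 2.42], [-1.27, 4.41], [0.06, 2.06], [-2.6, 2.6]. Speed limits (rad/s): [2.22, 2.22, 2.79, 2.79, 3.14, 3.14, 3.14].

INTERFACE

Orientations are given as a unit quaternion [x, y, z, w].
In Python, from workcell import manip, camera gives the robot as it stands. The module is installed in compiled form; this text tells all that it offers.
- The arm moves only by the shell command python3 -m creep 'ROWS' [OPENING] [FORCE]. ROWS is JSON, a list of rows, each a list of 2 entries, a list of its own where there are three numbers: the shift along the tool's x, y, z in mm, then the turn about the tool's z in rad. In form: [[[tx, ty, tz], twist], ...]. A call has 1 to 5 rows; each row is the pose to reach, as a shift and turn from the pose commanded when the call began, along the tool's axes at that moment; what a row does not reach only later rows make up. A row lasts 1/12 s, in which the tool goes at most 41.7 mm and 7.16 degrees, less where a joint would pass 70% of its speed; a pose out of reach is approached as far as the arm can. A call with a gripper value outside its range is refused whole. OPENING is the opening, from 0 (shut) to 1 (fully open), set as the call begins (- or left out, the last holds). The fingers move at their own pace and stop on an object; FORCE is the grip in N (left out, the last holds). Time passes only in rows, so rows that repeat a pose let the fingers close. It gives the time, the measured TCP pose, the force, the opening and the grip force at its end, in the units of the state.
- manip.get_obs(): the state, without advancing time (a new reading comes with each control period).
- camera(name): name is "scene" or "top" or "wrist"; returns a dict with "pixels" (400x640x3 uint8, red, green, blue), "z_map" (400x640 float32, m along the optical axis (not along the pixel's ray), 0 where there is no reading), "fx", "fy", "cx", "cy" (pixels), "distortion" ([k1, k2, p1, p2, k3] as OpenCV has them; the pictures are not rectified), "extrinsics" (4x4, takes a point from world to camera coordinates). Camera axes: x right, y down, z forward; pixel columns grow to the right and rows downward; lengths in m; the calibration is good to about 2 mm. A picture is of the moment at which its call begins.
- manip.hand_in(): hands the job in; it is judged then, once.
The state is a dict: "clock": time; "joint_pos": joint angles; "joint_velocities": joint speeds; "tau": joint torques, N m; "position": TCP position; "ee_rot": TCP orientation; "ft_force": force on the tool from outside, world axes, zero at the start; "torque": the same for the moment, N m; "grip_width": opening from 0.0 (shut) to 1.0 (fully open); "grasp_force": force on a finger pad.
Only numpy, scipy, OpenCV 4.12 (cv2) and the standard library are available. Lean on these libraries where they do the work, as an engineer would, in place of code of your own. Each camera call takes 0.05 s, during which the arm holds its last target. There are 200 camera calls.

## Working session

There is one attempt and no reset: what is moved stays moved. The work goes in short steps, Python scripts to look and compute and a shell command to move; the robot and the scene stay as the last step left them, time stands still between calls to the robot, and variables do not carry over. Pictures are saved under pics/ and viewed, at most 14 in all, crops included, and the job is handed in when it is done.

```bash
mkdir -p pics
cat > h.py <<'E'
import numpy as np, cv2
from workcell import manip, camera
from scipy.spatial.transform import Rotation as R
def shot(n,f=None):
    c=camera(n)
    if f: cv2.imwrite('pics/'+f,c['pixels'][:,:,::-1])
    return c
def K(c): return np.array([[c['fx'],0,c['cx']],[0,c['fy'],c['cy']],[0,0,1.]])
def plane(c,uv,z):
    p=cv2.undistortPoints(np.array(uv,float).reshape(-1,1,2),K(c),np.array(c['distortion'],float)).reshape(-1,2)
    E=np.array(c['extrinsics']);Rm=E[:3,:3];t=E[:3,3];o=-Rm.T@t
    d=np.c_[p,np.ones(len(p))]@Rm
    return o+d*((z-o[2])/d[:,2])[:,None]
def depthpts(c,uv):
    uv=np.array(uv,int).reshape(-1,2)
    p=cv2.undistortPoints(uv.astype(float).reshape(-1,1,2),K(c),np.array(c['distortion'],float)).reshape(-1,2)
    z=c['z_map'][uv[:,1],uv[:,0]]
    E=np.array(c['extrinsics'])
    return (np.c_[p,np.ones(len(p))]*z[:,None]-E[:3,3])@E[:3,:3]
def proj(c,P):
    E=np.array(c['extrinsics']);r,_=cv2.Rodrigues(E[:3,:3])
    return cv2.projectPoints(np.array(P,float).reshape(-1,1,3),r,E[:3,3],K(c),np.array(c['distortion'],float))[0].reshape(-1,2)
def st():
    o=manip.get_obs();print('t',round(o['clock'],2),'p',np.round(o['position'],4),'R\n',np.round(R.from_quat(o['ee_rot']).as_matrix(),3),'\nF',np.round(o['ft_force'],1),'g',round(o['grip_width'],3),round(o['grasp_force'],1),'q',np.round(o['joint_pos'],2));return o
def to(x,y,z,yaw=None):
    """tool-frame mm shift and twist to TCP target; yaw=world angle of tool x axis"""
    o=manip.get_obs();M=R.from_quat(o['ee_rot']).as_matrix()
    d=M.T@(np.array([x,y,z])-o['position'])*1000
    cur=np.arctan2(M[1,0],M[0,0]);s='shift %s'%np.round(d,1)
    if yaw is not None: s+=' twist %.3f'%(-((yaw-cur+np.pi)%(2*np.pi)-np.pi))
    print(s)
E
python3 - <<'E'
from h import *
st()
for n in('scene','top','wrist'):
    c=shot(n,n+'0.png'); E=c['extrinsics'];E=np.array(E);print(n,-E[:3,:3].T@E[:3,3],E[2,:3],c['fx'])
E
```

```text
t 0.0 p [0.2654 0.5655 0.3031] R
 [[-0.905  0.425 -0.001]
 [ 0.425  0.905 -0.001]
 [-0.    -0.001 -1.   ]] 
F [-0.1  0.1  0.3] g 0.992 0.0 q [-1.15  0.33 -0.06  1.46  0.02  1.35 -0.09]
scene [ 1.1828813  -0.42721716  0.71248408] [-0.67508232  0.41569756 -0.60947469] 364.6657287153345
top [ 0.30347622 -0.00709981  1.55275732] [ 0.12374756  0.01943953 -0.9921233 ] 472.34051388987746
wrist [0.18990535 0.60162845 0.37256391] [ 0.29116592 -0.13767096 -0.94671491] 316.4867555703127
```

View pics/top0.png

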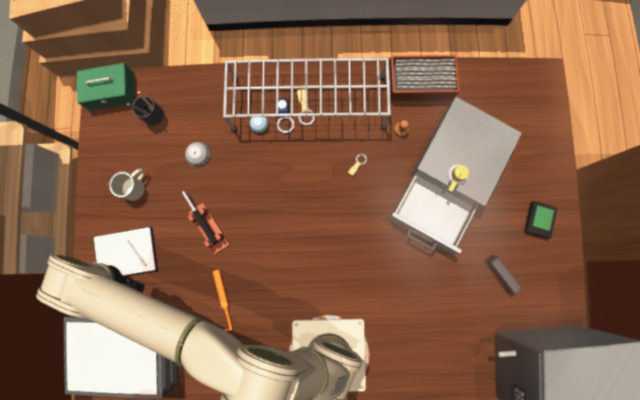

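View pics/scene0.png

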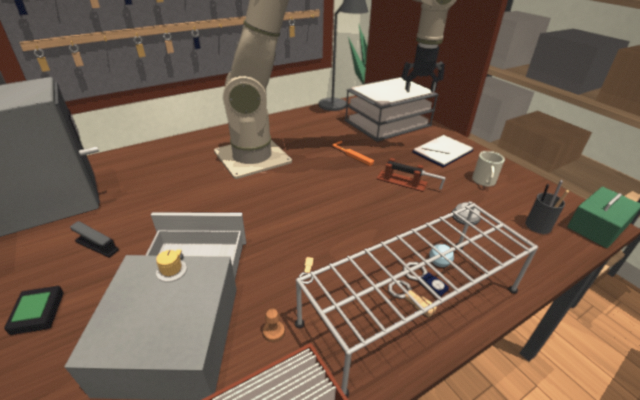

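The top view shows the rack at (225-390, 60-140). Under it are the fob (ring 286,125), the tag (ring 307,117) and the paperweight (259,124). The hook lies in its rest at (207,225) with the tip at (186,195). The drawer is at (435,210), the knob at (460,172) and a small decoy tag at (357,164). The scene view agrees, and I see no iron key or padlock.

Run:
```python
from h import *
c=shot('top')
p=c['pixels'][:,:,::-1]
a=cv2.resize(p[50:150,215:400],None,fx=4.2,fy=4.2,interpolation=cv2.INTER_CUBIC)
b=cv2.resize(p[150:260,150:270],None,fx=3.2,fy=3.2,interpolation=cv2.INTER_CUBIC)
d=cv2.resize(p[90:260,380:530],None,fx=2.05,fy=2.05,interpolation=cv2.INTER_CUBIC)
canvas=np.zeros((a.shape[0]+170,max(a.shape[1],b.shape[1]+d.shape[1]),3),np.uint8)
cv2.imwrite('pics/cr_a.png',a)
h=max(b.shape[0],d.shape[0]);bb=np.zeros((h,b.shape[1]+d.shape[1],3),np.uint8);bb[:b.shape[0],:b.shape[1]]=b;bb[:d.shape[0],b.shape[1]:]=d
cv2.imwrite('pics/cr_b.png',bb);print(a.shape,bb.shape,b.shape)
```

```text
(420, 777, 3) (352, 692, 3) (352, 384, 3)
```

View pics/cr_a.png

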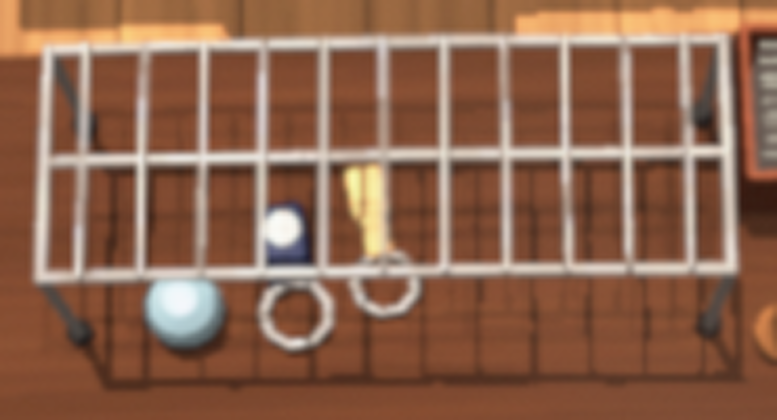

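View pics/cr_b.png

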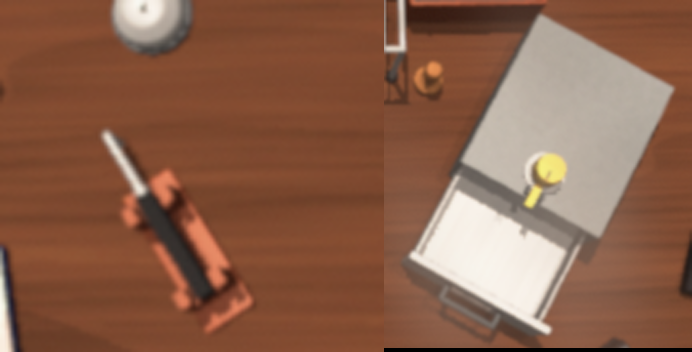

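Run:
```python
from h import *
c=shot('top')
def P(n,uv,z): print(n,np.round(plane(c,uv,z)[:,:2]*1000,0).tolist())
P('feet',[(233.8,129.3),(383.8,127.4)],.004)
P('rackfront top',[(224,116),(391,114)],.15)
P('fob ring,end',[(285.5,125)],.009);P(' end',[(283.6,98.8)],.018)
P('tag ring',[(306.7,117.6)],.010);P(' end',[(301.2,90)],.02)
P('pw',[(259,124.3)],.03)
P('hook handle',[(194.7,210.3),(214.1,242.8)],.066);P('rod end',[(183.1,191.6)],.059)
P('panel',[(390.2,217.8),(460.5,251)],.109)
P('cab edge',[(416.1,173.9),(483.9,205.6)],.115)
P('knob',[(461,172.9)],.153)
# depth checks
for n,uv in dict(handle=(205,228),rod=(189,201),knob=(461,173),cab=(480,150),table=(330,200)).items(): print(n,np.round(depthpts(c,uv)*1000,0))
# handle mask: dark pixels at height .05-.08
v,u=np.mgrid[180:265,165:240]; uv=np.c_[u.ravel(),v.ravel()];D=depthpts(c,uv);px=c['pixels'][uv[:,1],uv[:,0]].max(1)
m=(D[:,2]>.05)&(D[:,2]<.08)&(px<60);Q=D[m][:,:2];w,V=np.linalg.eigh(np.cov(Q.T));print('handle',m.sum(),Q.mean(0),V[:,1],np.ptp(Q@V[:,1]),np.median(D[m][:,2]), (cv2.minAreaRect(np.float32(Q*1000))))
w=c['z_map']
v,u=np.mgrid[140:220,400:520]; uv=np.c_[u.ravel(),v.ravel()];D=depthpts(c,uv)
m=(D[:,2]>.14)&(D[:,2]<.165);print('knob',m.sum(),(cv2.minEnclosingCircle(np.float32(D[m][:,:2]*1000))),D[m].mean(0))
```

```text
feet [[754.0, 305.0], [746.0, -205.0]]
rackfront top [[756.0, 306.0], [747.0, -211.0]]
fob ring,end [[762.0, 127.0]]
 end [[852.0, 132.0]]
tag ring [[785.0, 55.0]]
 end [[881.0, 71.0]]
pw [[761.0, 214.0]]
hook handle [[472.0, 419.0], [367.0, 355.0]]
rod end [[535.0, 460.0]]
panel [[430.0, -200.0], [322.0, -413.0]]
cab edge [[564.0, -285.0], [460.0, -493.0]]
knob [[557.0, -416.0]]
handle [[415. 384.  67.]]
rod [[504. 440.  58.]]
knob [[ 556. -415.  157.]]
cab [[ 637. -494.  113.]]
table [[503. -17.   2.]]
handle 169 [0.4212943  0.38630157] [-0.83415629 -0.55152813] 0.11740068967284112 0.06327686023390885 ((420.409912109375, 387.18707275390625), (117.47833251953125, 16.65258026123047), 34.22686767578125)
knob 183 ((561.0665893554688, -416.19476318359375), 23.96722984313965) [ 0.55959769 -0.4141781   0.15609712]
```

```bash
python3 -m creep '[[[-35,-16,0],-0.12],[[-72,-32,0],-0.24],[[-108,-48,0],-0.36],[[-144,-64,0],-0.48],[[-180,-80,0],-0.6]]'
python3 - <<'E'
from h import *
st();to(.420,.387,.25,np.radians(213))
E
```

```text
clock: 0.67
position: [0.3939, 0.4172, 0.304]
ee_rot: [-0.079, 0.997, 0.0, 0.0]
ft_force: [0.5, 0.7, 0.4]
grip_width: 1.003
grasp_force: 0.0
t 0.67 p [0.3939 0.4172 0.304 ] R
 [[-0.987 -0.158  0.   ]
 [-0.158  0.987  0.   ]
 [-0.     0.    -1.   ]] 
F [0.5 0.7 0.4] g 1.003 0.0 q [-0.86  0.22 -0.03  1.6   0.01  1.32  0.83]
shift [-21.  -33.9  54. ] twist -0.417
```

```bash
python3 -m creep '[[[-5,-8,12],-0.1],[[-11,-17,26],-0.21],[[-16,-26,40],-0.32],[[-21,-34,54],-0.417],[[-21,-34,54],-0.417]]'
python3 - <<'E'
from h import *
o=st();c=shot('wrist','w1.png')
P0=np.array([.420,.387,.066]);d=np.array([.839,.545,0])
print(proj(c,[P0,P0+d*.062,P0-d*.062]))
# handle by depth/darkness
v,u=np.mgrid[0:400:2,0:640:2]; uv=np.c_[u.ravel(),v.ravel()];D=depthpts(c,uv);px=c['pixels'][uv[:,1],uv[:,0]].max(1)
m=(D[:,2]>.055)&(D[:,2]<.075)&(px<60)&(np.hypot(D[:,0]-.42,D[:,1]-.387)<.1);Q=D[m][:,:2]
print(m.sum(),np.median(D[m][:,2]),cv2.minAreaRect(np.float32(Q*1000)))
E
```

```text
clock: 1.08
position: [0.4196, 0.3859, 0.2471]
ee_rot: [-0.282, 0.959, -0.001, -0.002]
ft_force: [0.1, -0.4, -1.9]
grip_width: 0.999
grasp_force: 0.0
t 1.08 p [0.4196 0.3859 0.2471] R
 [[-0.841 -0.541 -0.002]
 [-0.541  0.841 -0.004]
 [ 0.004 -0.002 -1.   ]] 
F [ 0.1 -0.4 -1.9] g 0.999 0.0 q [-0.78  0.25 -0.05  1.68  0.02  1.21  1.31]
[[314.78769008 196.77298632]
 [315.05783071 262.19881337]
 [314.47320026 120.8464038 ]]
848 0.06500031928865696 ((420.3614807128906, 391.02703857421875), (120.60301971435547, 52.07896041870117), 33.078548431396484)
```

View pics/w1.png

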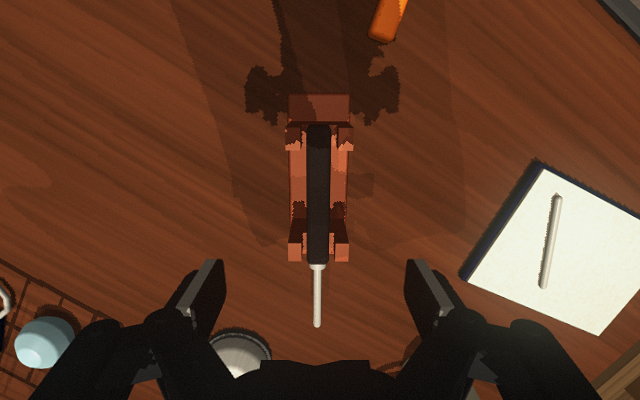

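The wrist view shows the hook handle along column 318, rows 125-263, straight between the posts, about 2.5 mm to tool +y of my estimate.

```bash
python3 -m creep '[[[-1,2,30],0],[[-2,2.5,65],0],[[-2,2.5,100],0],[[-2,2.5,125],0],[[-2,2.5,136],0]]'; python3 -m creep '[[[0,0,2],0],[[0,0,2],0]]'|head -3
python3 - <<'E'
from h import *
st()
E
```

```text
clock: 1.55
position: [0.4176, 0.3917, 0.1113]
ee_rot: [-0.28, 0.96, -0.001, -0.002]
ft_force: [-0.8, -0.0, -0.2]
grip_width: 1.0
grasp_force: 0.0
clock: 1.72
position: [0.4192, 0.3926, 0.1129]
ee_rot: [-0.281, 0.96, 0.0, 0.0]
t 1.72 p [0.4192 0.3926 0.1129] R
 [[-0.842 -0.539  0.   ]
 [-0.539  0.842  0.001]
 [-0.001  0.    -1.   ]] 
F [ 0.5 -0.   0.9] g 0.998 0.0 q [-0.78  0.4  -0.06  1.79  0.03  0.94  1.29]
```

```bash
python3 -m creep '[[[0,-1,3],0],[[0,-1,3],0]]' 0 60 |head -2; python3 -m creep '[[[0,0,0],0],[[0,0,0],0],[[0,0,0],0],[[0,0,0],0],[[0,0,0],0]]' 
python3 -m creep '[[[0,0,0],0],[[0,0,0],0]]'
python3 - <<'E'
from h import *
st()
E
```

```text
clock: 1.88
position: [0.4204, 0.3915, 0.1105]
clock: 2.3
position: [0.4201, 0.3911, 0.1096]
ee_rot: [-0.281, 0.96, 0.0, 0.001]
ft_force: [-0.5, -0.5, 5.6]
grip_width: 0.226
grasp_force: 59.4
clock: 2.47
position: [0.42, 0.3911, 0.1097]
ee_rot: [-0.281, 0.96, 0.0, 0.0]
ft_force: [0.0, -0.4, 4.9]
grip_width: 0.219
grasp_force: 59.4
t 2.47 p [0.42   0.3911 0.1097] R
 [[-0.842 -0.54   0.001]
 [-0.54   0.842  0.001]
 [-0.001  0.    -1.   ]] 
F [ 0.  -0.4  4.9] g 0.219 59.4 q [-0.78  0.41 -0.06  1.8   0.03  0.94  1.29]
```

```bash
python3 -m creep '[[[0,0,-12],0],[[0,0,-30],0],[[0,0,-50],0],[[0,0,-65],0],[[0,0,-70],0]]' |sed -n '2p;5,6p'; python3 -m creep '[[[0,-6,0],0.1],[[0,-30,0],0.22],[[0,-60,0],0.34],[[0,-90,0],0.46],[[0,-110,0],0.571]]'
python3 - <<'E'
from h import *
st();to(.560,.127,.135,np.pi)
E
```

```text
position: [0.4203, 0.3916, 0.1819]
grip_width: 0.224
grasp_force: 58.6
clock: 3.3
position: [0.4803, 0.2953, 0.1786]
ee_rot: [0.004, 1.0, -0.001, -0.0]
ft_force: [0.8, 0.4, -2.8]
grip_width: 0.225
grasp_force: 58.7
t 3.3 p [0.4803 0.2953 0.1786] R
 [[-1.     0.009 -0.   ]
 [ 0.009  1.    -0.001]
 [ 0.    -0.001 -1.   ]] 
F [ 0.8  0.4 -2.8] g 0.225 58.7 q [-0.7   0.3   0.08  1.78 -0.03  1.06  0.95]
shift [ -81.2 -167.5   43.8] twist -0.009
```

```bash
python3 -m creep '[[[-16,-30,8],0],[[-35,-65,18],0],[[-55,-105,28],0],[[-72,-145,36],0],[[-80,-167,44],0]]' |sed -n '2p;5,6p'; python3 -m creep '[[[0,0,0],0],[[0,0,0],0],[[0,0,0],0]]'|head -2
python3 - <<'E'
from h import *
o=st();c=shot('wrist','w2.png')
p=o['position'];M=R.from_quat(o['ee_rot']).as_matrix()
tip=p+M@np.array([-.132,0,.100]);print('tip',tip,proj(c,[tip,[.762,.127,.009],[.785,.055,.010]]))
E
```

```text
position: [0.56, 0.1273, 0.1345]
grip_width: 0.224
grasp_force: 58.8
clock: 3.97
position: [0.5586, 0.1319, 0.1346]
t 3.97 p [0.5586 0.1319 0.1346] R
 [[-1.     0.    -0.001]
 [ 0.     1.     0.   ]
 [ 0.001  0.    -1.   ]] 
F [ 0.   0.6 -1.6] g 0.224 58.8 q [-0.45  0.37  0.17  1.79 -0.07  0.98  1.32]
tip [0.69046765 0.1319594  0.03453005] [[313.63166718 399.3877365 ]
 [308.29648899 430.23271388]
 [230.69433513 447.14224228]]
```

View pics/w2.png

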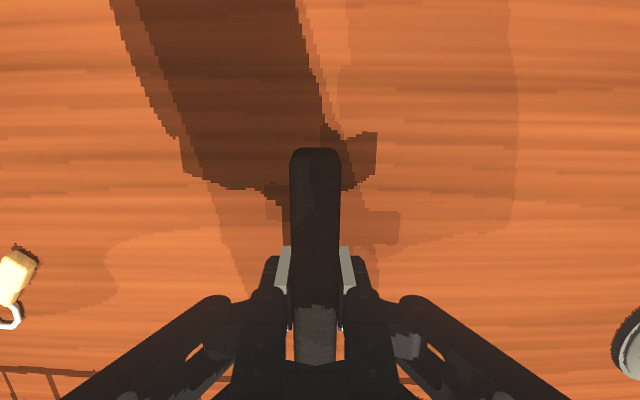

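The wrist view shows the handle held straight and centred (columns 290-340); the tip is out of its sight, so I'll use the other cameras for the ring.

```bash
python3 -m creep '[[[-14,-5,0],0],[[-32,-5,2],0],[[-52,-5,4],0],[[-66,-5,6],0],[[-73,-5,6],0]]' |sed -n '2p;4p'; python3 -m creep '[[[0,0,0],0],[[0,0,0],0],[[0,0,0],0]]'|head -2
python3 - <<'E'
from h import *
o=st()
p=o['position'];M=R.from_quat(o['ee_rot']).as_matrix()
tip=p+M@np.array([-.132,0,.100]);print(tip)
out=[]
for n,(a,b,w,h) in dict(top=(235,70,110,75),scene=(360,210,110,110)).items():
    c=shot(n);print(n,proj(c,[tip,tip*[1,1,0]+[0,0,.01],p+M@[-.132,0,.054]]))
    out.append(cv2.resize(c['pixels'][b:b+h,a:a+w,::-1],(390,int(390*h/w)),interpolation=cv2.INTER_CUBIC))
H=max(i.shape[0] for i in out);im=np.zeros((H,790,3),np.uint8);im[:out[0].shape[0],:390]=out[0];im[:out[1].shape[0],400:]=out[1];cv2.imwrite('pics/ins1.png',im)
E
```

```text
position: [0.6328, 0.128, 0.1287]
ft_force: [0.4, -1.0, -2.2]
clock: 4.68
position: [0.6311, 0.1269, 0.129]
t 4.68 p [0.6311 0.1269 0.129 ] R
 [[-1.    -0.    -0.001]
 [-0.     1.     0.   ]
 [ 0.001  0.    -1.   ]] 
F [-0.2  0.1 -1.2] g 0.224 58.9 q [-0.4   0.52  0.18  1.6  -0.1   1.03  1.37]
[0.76306992 0.12698807 0.02893419]
top [[284.94189119 122.95102619]
 [285.44882025 124.5633459 ]
 [283.66464041 118.86487054]]
scene [[414.54078724 264.68824539]
 [413.23311557 269.74336315]
 [417.85307665 251.86817594]]
```

View pics/ins1.png

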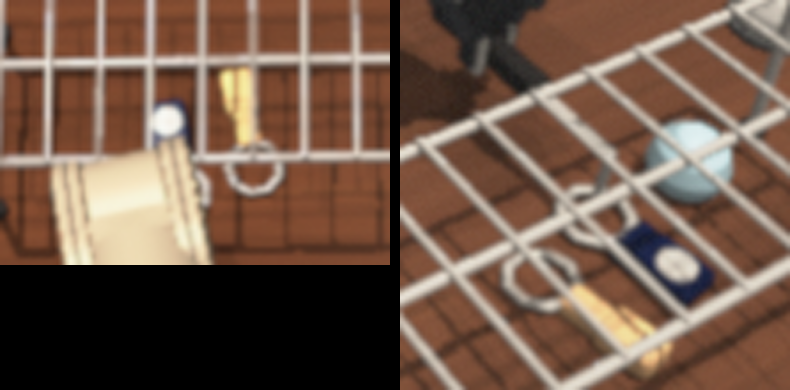

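The scene crop shows the hook tip at about (602,190), hanging over the fob ring centred at (596,216), so it is inside the hole. I'll lower it and pull.

```bash
python3 -m creep '[[[0,0,8],0],[[0,0,16],0],[[0,0,23],0],[[0,0,25],0],[[0,0,25],0]]' |sed -n '2p;4p'; python3 -m creep '[[[5,0,0],0],[[12,0,0],0],[[20,0,0],0],[[30,0,0],0],[[42,0,0],0]]'|sed -n '2p;4p'
python3 - <<'E'
from h import *
o=st()
out=[]
for n,(a,b,w,h) in dict(scene=(340,190,130,110)).items():
    c=shot(n);cv2.imwrite('pics/pull1.png',cv2.resize(c['pixels'][b:b+h,a:a+w,::-1],(520,440),interpolation=cv2.INTER_CUBIC))
E
```

```text
position: [0.6313, 0.126, 0.1026]
ft_force: [-0.1, -0.5, -2.7]
position: [0.5893, 0.1263, 0.1043]
ft_force: [0.2, 0.7, -1.5]
t 5.62 p [0.5893 0.1263 0.1043] R
 [[-1.     0.001  0.001]
 [ 0.001  1.     0.   ]
 [-0.001  0.    -1.   ]] 
F [ 0.2  0.7 -1.5] g 0.229 58.8 q [-0.42  0.47  0.17  1.73 -0.09  0.95  1.35]
```

View pics/pull1.png

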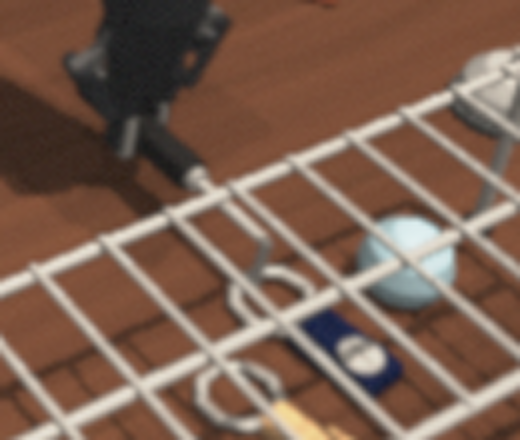

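The pull crop shows the tip inside the ring (260,280) and the fob moving along with it. I'll keep pulling.

```bash
python3 -m creep '[[[13,0,0],0],[[26,0,0],0],[[39,0,0],0],[[52,0,0],0],[[62,0,0],0]]' |sed -n '2p;4p'; python3 -m creep '[[[12,0,0],0],[[25,0,0],0],[[38,0,0],0],[[50,0,0],0],[[58,0,0],0]]'|sed -n '2p;4p'; python3 -m creep '[[[0,0,0],0],[[0,0,0],0]]'|sed -n '2p;4p'
python3 - <<'E'
from h import *
o=st()
c=shot('top');a,b,w,h=190,70,220,160
cv2.imwrite('pics/pull2.png',cv2.resize(c['pixels'][b:b+h,a:a+w,::-1],None,fx=3.5,fy=3.5,interpolation=cv2.INTER_CUBIC))
E
```

```text
position: [0.5271, 0.1264, 0.1044]
ft_force: [0.4, 0.2, -2.1]
position: [0.469, 0.1264, 0.1043]
ft_force: [0.5, -0.4, -0.9]
position: [0.47, 0.1264, 0.1043]
ft_force: [0.4, 0.3, -0.9]
t 6.67 p [0.47   0.1264 0.1043] R
 [[-1.     0.     0.001]
 [ 0.     1.     0.001]
 [-0.001  0.001 -1.   ]] 
F [ 0.4  0.3 -0.9] g 0.221 58.9 q [-0.5   0.25  0.16  2.03 -0.05  0.86  1.26]
```

View pics/pull2.png

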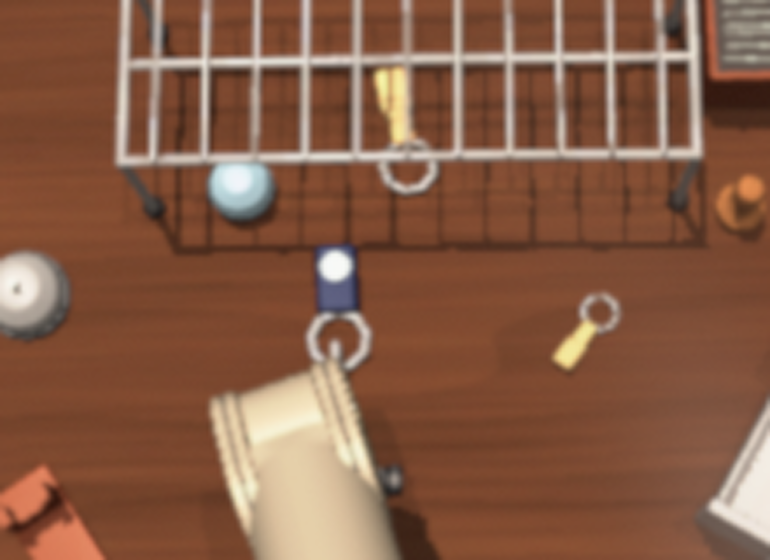

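The top crop shows the fob fully drawn out: ring at (338,340), body at (337,278). The tag is still at its ring (408,167). Next I hook the tag.

```bash
python3 -m creep '[[[-3,0,-8],0],[[-3,0,-20],0],[[-3,0,-30],0],[[-3,-10,-32],0],[[-3,-35,-32],0]]' |sed -n '2p;4p'; python3 -m creep '[[[-10,-18,0],0],[[-40,-34,0],0],[[-75,-36,0],0],[[-108,-36,0],0],[[-125,-36,0],0]]'|sed -n '2p;4p'; python3 -m creep '[[[-20,0,2],0],[[-40,0,4],0],[[-54,0,5],0],[[-54,0,5],0],[[-54,0,5],0]]'|sed -n '2p;4p'
python3 - <<'E'
from h import *
o=st()
p=o['position'];M=R.from_quat(o['ee_rot']).as_matrix()
tip=p+M@np.array([-.132,0,.100]);print(tip)
a,b,w,h=340,220,130,110
c=shot('scene');print(proj(c,[tip,tip*[1,1,0]+[0,0,.01]]))
cv2.imwrite('pics/ins2.png',cv2.resize(c['pixels'][b:b+h,a:a+w,::-1],(520,440),interpolation=cv2.INTER_CUBIC))
E
```

```text
position: [0.4738, 0.0935, 0.1371]
ft_force: [0.1, -0.7, -1.1]
position: [0.6011, 0.0535, 0.1361]
ft_force: [-1.1, 0.2, -0.8]
position: [0.6521, 0.0541, 0.1303]
ft_force: [0.0, 0.6, -1.8]
t 7.97 p [0.6521 0.0541 0.1303] R
 [[-1.     0.001 -0.001]
 [ 0.001  1.    -0.001]
 [ 0.001 -0.001 -1.   ]] 
F [ 0.   0.6 -1.8] g 0.221 58.9 q [-0.32  0.54  0.23  1.57 -0.13  1.05  1.51]
[0.78401324 0.05381747 0.03025246]
[[398.23543397 280.97821817]
 [396.98779357 286.4230172 ]]
```

View pics/ins2.png

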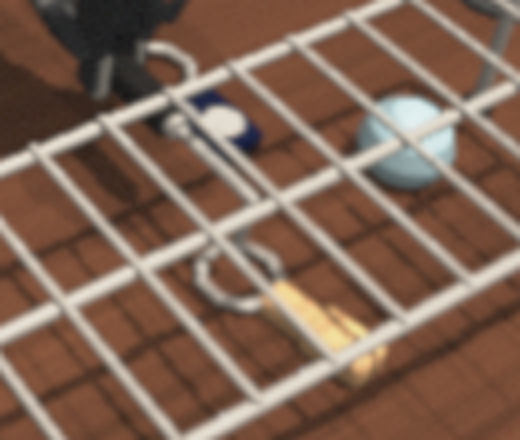

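The crop shows the tip at about (240,240), over the tag ring centred at (238,272). Lower and pull.

```bash
python3 -m creep '[[[-1,0,8],0],[[-1,0,16],0],[[-1,0,24],0],[[-1,0,26],0],[[-1,0,26],0]]' |sed -n '2p;4p'; python3 -m creep '[[[5,0,0],0],[[12,0,0],0],[[22,0,0],0],[[34,0,0],0],[[46,0,0],0]]'|sed -n '2p;4p';python3 -m creep '[[[12,0,0],0],[[25,0,0],0],[[38,0,0],0],[[52,0,0],0],[[65,0,0],0]]' |sed -n '2p;4p'; python3 -m creep '[[[13,0,0],0],[[27,0,0],0],[[41,0,0],0],[[55,0,0],0],[[65,0,0],0]]'|sed -n '2p;4p'; python3 -m creep '[[[8,0,0],0],[[8,0,0],0],[[8,0,0],0]]'|sed -n '2p;4p'
python3 - <<'E'
from h import *
o=st()
c=shot('top');a,b,w,h=190,70,220,160
cv2.imwrite('pics/pull3.png',cv2.resize(c['pixels'][b:b+h,a:a+w,::-1],None,fx=3.5,fy=3.5,interpolation=cv2.INTER_CUBIC))
E
```

```text
position: [0.6521, 0.0552, 0.1036]
ft_force: [-0.0, -0.8, -1.0]
position: [0.6065, 0.0553, 0.1056]
ft_force: [0.2, -0.0, -1.4]
position: [0.5412, 0.0553, 0.1056]
ft_force: [2.0, -0.6, -1.5]
position: [0.4758, 0.0553, 0.1054]
ft_force: [0.9, 0.5, -1.0]
position: [0.4691, 0.0554, 0.1053]
ft_force: [-0.3, 0.3, -1.6]
t 9.93 p [0.4691 0.0554 0.1053] R
 [[-1.     0.     0.001]
 [ 0.     1.     0.   ]
 [-0.001  0.    -1.   ]] 
F [-0.3  0.3 -1.6] g 0.226 59.0 q [-0.41  0.22  0.22  2.07 -0.06  0.86  1.41]
```

View pics/pull3.png

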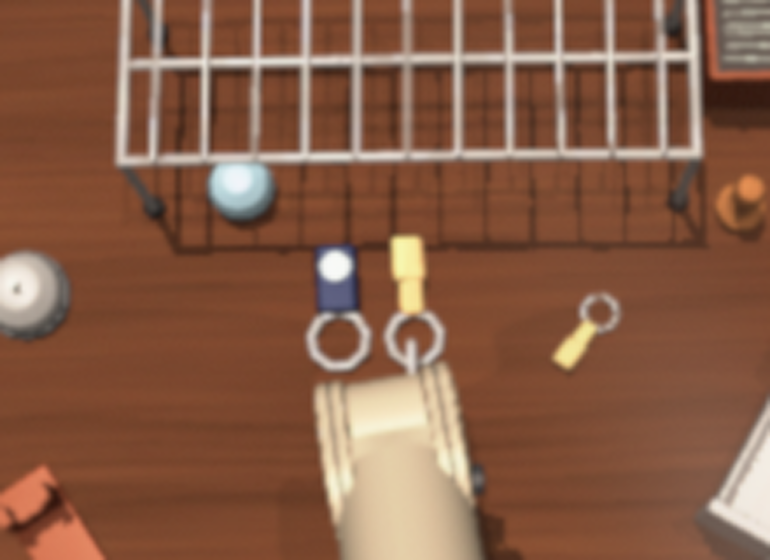

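Both keys are out: fob body at (337,278) and tag body at (408,270) in the crop. Now the hook goes back to its rest.

```bash
python3 -m creep '[[[-3,0,-15],0],[[-3,0,-40],0],[[-3,0,-65],0],[[-3,15,-80],0],[[0,40,-85],0]]' |sed -n '2p;4p'; python3 -m creep '[[[10,35,0],-0.11],[[20,72,0],-0.22],[[30,110,0],-0.33],[[40,150,0],-0.44],[[48,190,0],-0.571]]'|sed -n '2p;4p';python3 -m creep '[[[0,0,0],0],[[0,0,0],0],[[0,0,0],0]]'|sed -n '2p;4p'
python3 - <<'E'
from h import *
o=st();to(.420,.391,.150,np.radians(212.7))
E
```

```text
position: [0.4711, 0.0936, 0.1926]
ft_force: [1.1, 0.7, -2.1]
position: [0.4205, 0.2872, 0.1899]
ft_force: [1.4, -0.2, -1.9]
position: [0.4214, 0.285, 0.1895]
ft_force: [0.5, -0.1, -1.9]
t 11.07 p [0.4214 0.285  0.1895] R
 [[-0.845 -0.534 -0.001]
 [-0.534  0.845 -0.001]
 [ 0.001 -0.    -1.   ]] 
F [ 0.5 -0.1 -1.9] g 0.224 59.0 q [-0.68  0.18 -0.01  1.9   0.    1.06  1.45]
shift [-55.5  90.4  39.4] twist -0.007
```

```bash
python3 -m creep '[[[-10,18,0],0],[[-28,45,5],-0.007],[[-44,72,15],-0.007],[[-53,87,25],-0.007],[[-55.5,90.4,30],-0.007]]' |sed -n '2p;4p'; python3 -m creep '[[[0,0,0],0],[[0,0,0],0],[[0,0,0],0]]'|sed -n '2p;4p'
python3 - <<'E'
from h import *
o=st();to(.420,.391,.1105,np.radians(212.7))
E
```

```text
position: [0.4191, 0.3933, 0.1585]
ft_force: [-1.1, -0.6, -2.2]
position: [0.4208, 0.3896, 0.1603]
ft_force: [0.6, -0.1, -1.9]
t 11.73 p [0.4208 0.3896 0.1603] R
 [[-0.843 -0.538  0.001]
 [-0.538  0.843 -0.001]
 [-0.    -0.001 -1.   ]] 
F [ 0.6 -0.1 -1.9] g 0.22 59.1 q [-0.78  0.34 -0.05  1.76  0.02  1.04  1.3 ]
shift [-0.1  1.6 49.8] twist -0.002
```

```bash
python3 -m creep '[[[0,1.6,12],0],[[0,1.6,25],0],[[0,1.6,35],0],[[0,1.6,44],0],[[0,1.6,48],0]]' |sed -n '2p;4p'; python3 -m creep '[[[0,0,1.5],0],[[0,0,1.5],0],[[0,0,1.5],0]]'|sed -n '2p;4p'
python3 - <<'E'
from h import *
o=st()
E
```

```text
position: [0.4185, 0.3919, 0.1103]
ft_force: [0.1, -0.4, -1.3]
position: [0.419, 0.3929, 0.1108]
ft_force: [0.3, -0.6, -1.0]
t 12.4 p [0.419  0.3929 0.1108] R
 [[-0.841 -0.541  0.001]
 [-0.541  0.841  0.001]
 [-0.001  0.    -1.   ]] 
F [ 0.3 -0.6 -1. ] g 0.224 59.2 q [-0.79  0.41 -0.06  1.79  0.03  0.94  1.29]
```

```bash
python3 -m creep '[[[0,-1,2],0],[[0,-1,2],0],[[0,-1,2],0]]'|sed -n '2p;4p'; python3 -m creep '[[[0,0,0],0],[[0,0,0],0],[[0,0,0],0],[[0,0,0],0]]' 1 |sed -n '2p;5p';  python3 -m creep '[[[0,0,-10],0],[[0,0,-40],0],[[0,0,-75],0],[[0,0,-110],0],[[0,0,-140],0]]'|sed -n '2p;5p'
python3 - <<'E'
from h import *
o=st();c=shot('wrist','w3.png')
v,u=np.mgrid[0:400:2,0:640:2]; uv=np.c_[u.ravel(),v.ravel()];D=depthpts(c,uv);px=c['pixels'][uv[:,1],uv[:,0]].max(1)
m=(D[:,2]>.055)&(D[:,2]<.075)&(px<60)&(np.hypot(D[:,0]-.42,D[:,1]-.387)<.08);Q=D[m];print(Q.mean(0),np.percentile(Q[:,2],[5,50,95]))
t=shot('top');q=t['pixels'].astype(int)
hsv=cv2.cvtColor(t['pixels'],cv2.COLOR_RGB2HSV)
def comp(m,z,n):
    k,l,s,ce=cv2.connectedComponentsWithStats(m.astype(np.uint8))
    for i in range(1,k):
        if s[i,4]>25:
            ys,xs=np.where(l==i);P=plane(t,np.c_[xs,ys],z)[:,:2]*1000
            print(n,s[i],cv2.minAreaRect(np.float32(P)))
W=np.zeros((400,640),bool);W[100:190,250:380]=1
comp(W&(q[...,2]>q[...,0]+15),.018,'navy')
comp(W&(hsv[...,0]>15)&(hsv[...,0]<32)&(hsv[...,1]>70)&(hsv[...,2]>150),.018,'wood')
E
```

```text
position: [0.4195, 0.3927, 0.1097]
ft_force: [-2.3, -0.3, 6.2]
position: [0.4194, 0.3919, 0.1085]
grip_width: 0.783
position: [0.4194, 0.3919, 0.2517]
grip_width: 1.002
t 13.4 p [0.4194 0.3919 0.2517] R
 [[-0.841 -0.541  0.001]
 [-0.541  0.841  0.001]
 [-0.002  0.    -1.   ]] 
F [-0.4  1.  -0.4] g 1.002 0.0 q [-0.78  0.25 -0.06  1.67  0.01  1.22  1.3 ]
[0.41598765 0.39153834 0.06449426] [0.06066405 0.06499013 0.06640869]
navy [250 117  17  14 173] ((767.4910888671875, 219.3358612060547), (54.94866943359375, 45.535011291503906), 87.99978637695312)
navy [281 148  11  11  99] ((662.384765625, 125.44252014160156), (33.43600845336914, 34.0357780456543), 89.46796417236328)
wood [301 137  10  23 183] ((677.9774780273438, 60.19063949584961), (30.071460723876953, 75.37850189208984), 88.93518829345703)
wood [348 161  13  14  92] ((605.9840087890625, -100.6962661743164), (21.121173858642578, 49.959617614746094), 43.937721252441406)
```

View pics/w3.png

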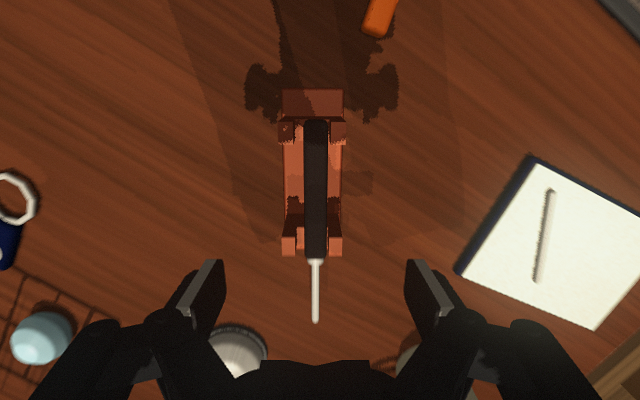

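The hook lies level in its rest (handle along column 316, rows 122-258). Next I measure the fob, tag and drawer precisely.

Run:
```python
from h import *
t=shot('top')
for n,uv,z in [('fobbody',(286.3,149.7),.018),('fobring',(286.6,167.1),.009),('taghead',(306.5,144.0),.02),('tagring',(308.3,166.3),.01)]: print(n,np.round(plane(t,[uv],z)[0]*1000,1))
v,u=np.mgrid[90:270,380:540]; uv=np.c_[u.ravel(),v.ravel()];D=depthpts(t,uv)*1000
# cabinet top
m=(abs(D[:,2]-115)<5)&(D[:,0]>440);
r=cv2.minAreaRect(np.float32(D[m][:,:2]));print('cab',r,np.round(cv2.boxPoints(r)))
i=np.array([.892,-.452]);l=np.array([.452,.892])
s=(D[:,2]>100)&(D[:,2]<125)&(D[:,:2]@i<np.dot([512,-389],i)-60)
r=cv2.minAreaRect(np.float32(D[s][:,:2]));print('panel',s.sum(),r,np.round(cv2.boxPoints(r)))
h=(D[:,2]>65)&(D[:,2]<88)&(D[:,:2]@i<np.dot([376,-306],i)-10)
r=cv2.minAreaRect(np.float32(D[h][:,:2]));print('handle',h.sum(),r,np.round(cv2.boxPoints(r)))
k=(D[:,2]>120)&(D[:,2]<170);Q=D[k];
for a,b in[(120,130),(130,140),(140,150),(150,165)]:
    g=(D[:,2]>a)&(D[:,2]<=b);
    if g.sum()>3: print(a,b,g.sum(),np.round(cv2.boxPoints(cv2.minAreaRect(np.float32(D[g][:,:2])))).tolist())
to(.665,.127,.2,np.pi)
```

```text
fobbody [673.8 124.3  18. ]
fobring [616.5 124.8   9. ]
taghead [690.9  56.5  20. ]
tagring [617.1  52.3  10. ]
cab ((633.46435546875, -417.70751953125), (356.2064208984375, 431.552490234375), 3.027925491333008) [[ 444. -212.]
 [ 467. -643.]
 [ 823. -624.]
 [ 800. -193.]]
panel 316 ((382.2503356933594, -310.88555908203125), (238.71641540527344, 14.052684783935547), 59.583919525146484) [[ 316. -410.]
 [ 328. -417.]
 [ 449. -212.]
 [ 437. -204.]]
handle 118 ((357.96875, -296.1336669921875), (96.92864227294922, 20.77159309387207), 63.26408004760742) [[ 327. -335.]
 [ 345. -344.]
 [ 389. -258.]
 [ 370. -248.]]
120 130 198 [[459.0, -434.0], [651.0, -629.0], [912.0, -371.0], [721.0, -176.0]]
130 140 18 [[520.0, -411.0], [542.0, -430.0], [748.0, -200.0], [727.0, -181.0]]
140 150 47 [[506.0, -384.0], [548.0, -435.0], [822.0, -208.0], [780.0, -157.0]]
150 165 229 [[509.0, -391.0], [559.0, -446.0], [825.0, -206.0], [776.0, -151.0]]
shift [ -62.  -356.    51.8] twist 0.571
```

```bash
python3 -m creep '[[[-10,-35,5],0.11],[[-23,-75,10],0.22],[[-36,-115,15],0.33],[[-48,-155,20],0.44],[[-56,-190,25],0.571]]'|sed -n '2p;4p'; python3 -m creep '[[[0,0,0],0],[[0,0,0],0]]'|sed -n '2p;4p'
python3 - <<'E'
from h import *
o=st();to(.674,.1245,.16,np.pi)
E
```

```text
position: [0.5705, 0.2602, 0.2223]
ft_force: [1.1, 0.7, 0.1]
position: [0.5702, 0.2593, 0.2218]
ft_force: [-0.5, 0.7, -0.2]
t 14.13 p [0.5702 0.2593 0.2218] R
 [[-1.    -0.001 -0.002]
 [-0.001  1.    -0.002]
 [ 0.002 -0.002 -1.   ]] 
F [-0.5  0.7 -0.2] g 0.997 0.0 q [-0.6   0.39  0.13  1.57 -0.05  1.19  1.11]
shift [-103.7 -134.8   61.9] twist 0.001
```

```bash
python3 -m creep '[[[-20,-27,10],0],[[-43,-55,20],0],[[-65,-85,30],0],[[-90,-117,45],0],[[-103,-135,55],0]]'|sed -n '2p;4p'; python3 -m creep '[[[0,0,0],0],[[0,0,0],0]]'|sed -n '2p;4p'
python3 - <<'E'
from h import *
o=st();c=shot('wrist','w4.png')
q=c['pixels'].astype(int)
m=(q[...,2]>q[...,0]+10)&(q[...,2]>40)
k,l,s,ce=cv2.connectedComponentsWithStats(m.astype(np.uint8))
for i in range(1,k):
    if s[i,4]>600:
        ys,xs=np.where(l==i);P=plane(c,np.c_[xs,ys],.018)[:,:2]*1000;print(s[i],cv2.minAreaRect(np.float32(P)))
hsv=cv2.cvtColor(c['pixels'],cv2.COLOR_RGB2HSV)
m=(hsv[...,0]>15)&(hsv[...,0]<32)&(hsv[...,1]>70)&(hsv[...,2]>150)
k,l,s,ce=cv2.connectedComponentsWithStats(m.astype(np.uint8))
for i in range(1,k):
    if s[i,4]>600:
        ys,xs=np.where(l==i);P=plane(c,np.c_[xs,ys],.018)[:,:2]*1000;print('w',s[i],cv2.minAreaRect(np.float32(P)))
E
```

```text
position: [0.6739, 0.125, 0.1668]
ft_force: [0.7, 0.2, 0.9]
position: [0.6725, 0.1273, 0.1668]
ft_force: [-0.3, 0.5, -0.2]
t 14.72 p [0.6725 0.1273 0.1668] R
 [[-1.    -0.006 -0.003]
 [-0.006  1.    -0.001]
 [ 0.003 -0.001 -1.   ]] 
F [-0.3  0.5 -0.2] g 1.0 0.0 q [-0.38  0.56  0.18  1.45 -0.1   1.15  1.39]
[ 290  174   51   79 2531] ((676.4944458007812, 129.03598022460938), (62.709835052490234, 35.70540237426758), 1.7718098163604736)
[386 296  35  53 909] ((775.7288818359375, 200.90826416015625), (50.973594665527344, 24.18728256225586), 25.5683650970459)
w [ 202  165   48   97 1362] ((677.4083251953125, 60.5965690612793), (77.06722259521484, 32.19784927368164), 2.16190505027771)
```

View pics/w4.png

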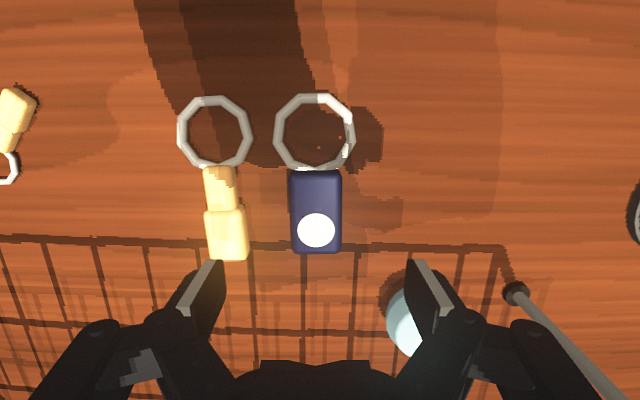

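The wrist view shows the fob body at (315,212), tag head at (226,233), and both rings clear of the rack. I'll grasp the fob with a partial opening to stay clear of the tag.

```bash
python3 -m creep '[[[-3,1,10],0],[[-4,1,25],0],[[-4,1,45],0],[[-4,1,65],0],[[-4,1,80],0]]' 0.65|sed -n '2p;4,5p'; python3 -m creep '[[[0,0,7],0],[[0,0,12],0],[[0,0,12],0]]'|sed -n '2p;4p';  python3 -m creep '[[[0,0,0],0],[[0,0,0],0],[[0,0,0],0],[[0,0,0],0],[[0,0,0],0]]' 0 60|sed -n '2p;4,6p';python3 -m creep '[[[0,0,-8],0],[[0,0,-30],0],[[0,0,-60],0],[[0,0,-90],0],[[0,0,-105],0]]'|sed -n '2p;4,6p'
python3 - <<'E'
from h import *
o=st();to(.45,-.25,.22,np.radians(150))
E
```

```text
position: [0.6756, 0.1304, 0.0855]
ft_force: [-0.3, -0.6, -0.1]
grip_width: 0.653
position: [0.6766, 0.1294, 0.0754]
ft_force: [0.1, -0.6, 0.5]
position: [0.6777, 0.1292, 0.0777]
ft_force: [-0.4, 0.8, 5.8]
grip_width: 0.451
grasp_force: 61.1
position: [0.678, 0.1291, 0.1859]
ft_force: [1.1, -0.0, -0.0]
grip_width: 0.449
grasp_force: 60.4
t 16.27 p [0.678  0.1291 0.1859] R
 [[-1.    -0.006  0.004]
 [-0.006  1.     0.001]
 [-0.004  0.001 -1.   ]] 
F [ 1.1 -0.  -0. ] g 0.449 60.4 q [-0.38  0.55  0.18  1.42 -0.1   1.18  1.39]
shift [ 230.2 -377.6  -35.5] twist 0.530
```

```bash
python3 -m creep '[[[20,-20,-7],0],[[40,-50,-14],0.1],[[60,-85,-21],0.2],[[80,-120,-28],0.3],[[100,-155,-35],0.4]]'|sed -n '2p;4p'; python3 -m creep '[[[0,-40,0],0.06],[[5,-80,0],0.12],[[10,-120,0],0.13],[[15,-150,0],0.13],[[15,-160,0],0.13]]'|sed -n '2p;4p';python3 -m creep '[[[0,0,0],0],[[0,0,0],0],[[0,0,0],0]]'|sed -n '2p;4,6p'
python3 - <<'E'
from h import *
o=st();c=shot('wrist','w5.png')
v,u=np.mgrid[0:400:2,0:640:2]; uv=np.c_[u.ravel(),v.ravel()]
uv=uv[c['z_map'][uv[:,1],uv[:,0]]>0];D=depthpts(c,uv)*1000
t=shot('top');v,u=np.mgrid[90:270,380:540]; uv=np.c_[u.ravel(),v.ravel()];T=depthpts(t,uv)*1000
for n,A in(('wrist',D),('top',T)):
    m=(abs(A[:,2]-109)<5)&(A[:,0]<455)&(A[:,0]>290)&(A[:,1]<-180)&(A[:,1]>-430)
    if m.sum()>30:
        r=cv2.minAreaRect(np.float32(A[m][:,:2]));print(n,m.sum(),np.median(A[m][:,2]),r,np.round(cv2.boxPoints(r)).tolist())
    f=(abs(A[:,2]-10)<6)&(abs(A[:,0]-450)<25)&(abs(A[:,1]+345)<25);print(f.sum(),np.median(A[f][:,2]) if f.sum() else 0)
print([np.round(D.min(0)),np.round(D.max(0))])
E
```

```text
position: [0.5766, -0.028, 0.2171]
ft_force: [0.8, -1.0, -0.4]
position: [0.4996, -0.1736, 0.217]
ft_force: [0.3, -1.0, -0.4]
position: [0.5035, -0.1671, 0.2165]
ft_force: [-0.1, 0.1, -0.4]
grip_width: 0.449
grasp_force: 60.5
t 17.35 p [ 0.5035 -0.1671  0.2165] R
 [[-0.867  0.498  0.   ]
 [ 0.498  0.867  0.001]
 [-0.     0.001 -1.   ]] 
F [-0.1  0.1 -0.4] g 0.449 60.5 q [-0.13  0.2   0.41  1.84 -0.09  1.12  1.36]
wrist 1048 108.10260304416866 ((411.1001892089844, -262.0162048339844), (129.82891845703125, 12.750821113586426), 59.397254943847656) [[373.0, -315.0], [384.0, -321.0], [450.0, -209.0], [439.0, -203.0]]
584 9.352950303438266
top 214 108.0084091812238 ((369.0417785644531, -333.27764892578125), (186.64364624023438, 14.411796569824219), 59.51212692260742) [[315.0, -410.0], [328.0, -417.0], [423.0, -257.0], [410.0, -249.0]]
196 8.457028627271328
[array([ 233., -572.,   -3.]), array([979., 150., 237.])]
```

Run:
```python
from h import *
to(.5002,-.327,.16,np.radians(149.45))
```

```text
shift [ -76.8 -140.4   56.2] twist 0.012
```

```bash
python3 -m creep '[[[-15,-30,0],0],[[-33,-65,0],0.01],[[-52,-100,10],0.012],[[-68,-130,20],0.012],[[-77,-140,30],0.012]]'|sed -n '2p;4p'; python3 -m creep '[[[0,0,5],0],[[0,0,15],0],[[0,0,25],0],[[0,0,25],0],[[0,0,25],0]]'|sed -n '2p;4p'
python3 - <<'E'
from h import *
st();to(.5002,-.327,.094,np.radians(149.45))
E
```

```text
position: [0.4983, -0.3329, 0.1861]
ft_force: [-0.6, 0.3, -0.4]
position: [0.4998, -0.3267, 0.1608]
ft_force: [0.7, -0.4, -0.2]
t 18.28 p [ 0.4998 -0.3267  0.1608] R
 [[-0.861  0.509 -0.001]
 [ 0.509  0.861  0.001]
 [ 0.001  0.001 -1.   ]] 
F [ 0.7 -0.4 -0.2] g 0.449 60.5 q [ 0.12  0.42  0.48  1.72 -0.22  1.06  1.71]
shift [-0.6 -0.1 66.8] twist -0.000
```

```bash
python3 -m creep '[[[0,0,12],0],[[0,0,28],0],[[0,0,44],0],[[0,0,58],0],[[0,0,66],0]]'|sed -n '2p;4p'; python3 -m creep '[[[0,0,2],0],[[0,0,3],0],[[0,0,3],0]]'|sed -n '2p;4p'; python3 -m creep '[[[0,0,0],0],[[0,0,0],0],[[0,0,0],0],[[0,0,0],0]]' 0.65|sed -n '2p;4,6p'; python3 -m creep '[[[0,0,-12],0],[[0,0,-40],0],[[0,0,-80],0],[[0,0,-115],0],[[0,0,-130],0]]'|sed -n '2p;4p';python3 -m creep '[[[10,35,0],0],[[25,75,0],-0.1],[[40,115,0],-0.2],[[55,150,0],-0.3],[[65,165,0],-0.4]]'|sed -n '2p;4p'
python3 - <<'E'
from h import *
o=st();c=shot('top','t5.png');q=c['pixels'].astype(int)
m=(q[...,2]>q[...,0]+15);m[:,:380]=0;m[:,520:]=0;m[:120]=0;m[260:]=0
k,l,s,ce=cv2.connectedComponentsWithStats(m.astype(np.uint8))
for i in range(1,k):
    if s[i,4]>25:
        ys,xs=np.where(l==i);P=plane(c,np.c_[xs,ys],.028)[:,:2]*1000;print(s[i],cv2.minAreaRect(np.float32(P)))
hsv=cv2.cvtColor(c['pixels'],cv2.COLOR_RGB2HSV)
m=(hsv[...,0]>15)&(hsv[...,0]<32)&(hsv[...,1]>70)&(hsv[...,2]>150);m[:,:270]=0;m[:,340:]=0;m[:100]=0;m[200:]=0
k,l,s,ce=cv2.connectedComponentsWithStats(m.astype(np.uint8))
for i in range(1,k):
    if s[i,4]>25:
        ys,xs=np.where(l==i);P=plane(c,np.c_[xs,ys],.018)[:,:2]*1000;print('w',s[i],cv2.minAreaRect(np.float32(P)))
to(.684,.0585,.167,np.pi)
E
```

```text
position: [0.4992, -0.3275, 0.0936]
ft_force: [-0.6, 0.8, -1.3]
position: [0.4998, -0.3285, 0.0929]
ft_force: [0.3, 0.2, -0.7]
position: [0.4997, -0.3284, 0.0929]
ft_force: [-0.2, -0.1, 0.4]
grip_width: 0.65
grasp_force: 0.0
position: [0.5004, -0.3296, 0.2284]
ft_force: [1.3, -0.6, 0.4]
position: [0.529, -0.1474, 0.2235]
ft_force: [0.3, 1.4, 0.0]
t 20.12 p [ 0.529  -0.1474  0.2235] R
 [[-0.992  0.125  0.001]
 [ 0.125  0.992  0.002]
 [-0.001  0.002 -1.   ]] 
F [0.3 1.4 0. ] g 0.648 0.0 q [-0.12  0.23  0.36  1.79 -0.09  1.14  1.71]
[419 197  11  11  68] ((487.0802917480469, -321.6125183105469), (30.809507369995117, 26.728939056396484), 61.828704833984375)
w [301 137  10  23 183] ((677.9774780273438, 60.19063949584961), (30.071460723876953, 75.37850189208984), 88.93518829345703)
shift [-130.7  220.5   57.1] twist -0.115
```

```bash
python3 -m creep '[[[-22,37,5],-0.03],[[-45,75,10],-0.06],[[-70,115,18],-0.1],[[-95,155,26],-0.115],[[-115,190,35],-0.115]]'|sed -n '2p;4p'; python3 -m creep '[[[-15,28,5],0],[[-15,28,15],0],[[-15,28,15],0],[[-15,28,15],0]]'|sed -n '2p;4p'
python3 - <<'E'
from h import *
st();to(.687,.0607,.078,np.pi);c=shot('wrist')
hsv=cv2.cvtColor(c['pixels'],cv2.COLOR_RGB2HSV)
m=(hsv[...,0]>15)&(hsv[...,0]<32)&(hsv[...,1]>70)&(hsv[...,2]>150)
k,l,s,ce=cv2.connectedComponentsWithStats(m.astype(np.uint8))
for i in range(1,k):
    if s[i,4]>600:
        ys,xs=np.where(l==i);P=plane(c,np.c_[xs,ys],.018)[:,:2]*1000;print('w',s[i],cv2.minAreaRect(np.float32(P)))
E
```

```text
position: [0.6587, 0.0078, 0.192]
ft_force: [0.9, -0.3, 0.9]
position: [0.6726, 0.0333, 0.176]
ft_force: [0.3, -0.1, 0.1]
t 20.92 p [0.6726 0.0333 0.176 ] R
 [[-1.     0.021 -0.001]
 [ 0.021  1.    -0.001]
 [ 0.001 -0.001 -1.   ]] 
F [ 0.3 -0.1  0.1] g 0.65 0.0 q [-0.3   0.53  0.25  1.48 -0.14  1.15  1.52]
shift [-13.9  27.8  98. ] twist -0.021
w [ 328  168   39   87 1580] ((679.8895874023438, 58.131839752197266), (71.1318359375, 29.02936363220215), 3.6198930740356445)
```

```bash
python3 -m creep '[[[-5,10,10],-0.02],[[-13,27,25],-0.04],[[-13,27,45],-0.04],[[-13,27,70],-0.04],[[-13,27,90],-0.04]]'|sed -n '2p;4,5p'; python3 -m creep '[[[0,0,6],0],[[0,0,9],0],[[0,0,9],0]]'|sed -n '2p;4p';  python3 -m creep '[[[0,0,0],0],[[0,0,0],0],[[0,0,0],0],[[0,0,0],0],[[0,0,0],0]]' 0 60|sed -n '2p;4,6p'; python3 -m creep '[[[0,0,0],0],[[0,0,0],0]]'|sed -n '2p;4,6p';python3 -m creep '[[[0,0,-8],0],[[0,0,-30],0],[[0,0,-60],0],[[0,0,-90],0],[[0,0,-120],0]]'|sed -n '2p;4,6p'
python3 - <<'E'
from h import *
o=st();to(.5035,-.167,.215,np.radians(149.45))
c=shot('wrist','w6.png')
E
```

```text
position: [0.6864, 0.0611, 0.0846]
ft_force: [-0.4, -0.2, 0.0]
grip_width: 0.65
position: [0.6867, 0.0608, 0.0772]
ft_force: [-1.1, -0.6, -0.2]
position: [0.6875, 0.0608, 0.0787]
ft_force: [-1.4, -0.8, 5.8]
grip_width: 0.339
grasp_force: 58.0
position: [0.6875, 0.0608, 0.0788]
ft_force: [-0.4, -0.7, 6.7]
grip_width: 0.335
grasp_force: 58.0
position: [0.6862, 0.0611, 0.1989]
ft_force: [0.6, -0.2, -0.4]
grip_width: 0.336
grasp_force: 58.5
t 22.63 p [0.6862 0.0611 0.1989] R
 [[-1.    -0.019  0.   ]
 [-0.019  1.     0.   ]
 [-0.     0.    -1.   ]] 
F [ 0.6 -0.2 -0.4] g 0.336 58.5 q [-0.32  0.54  0.24  1.41 -0.13  1.2   1.52]
shift [ 187.1 -224.5  -16.2] twist 0.553
```

```bash
python3 -m creep '[[[25,-20,-4],0.05],[[55,-55,-9],0.15],[[90,-90,-14],0.25],[[125,-125,-18],0.36],[[150,-160,-20],0.47]]'|sed -n '2p;4p'; python3 -m creep '[[[0,-25,0],0.083],[[0,-50,0],0.083],[[0,-70,0],0.083],[[0,-70,0],0.083]]'|sed -n '2p;4,6p'
python3 - <<'E'
from h import *
st();to(.4528,-.4151,.20,np.radians(149.45))
c=shot('top')
print(np.round(plane(c,[(449,181),(457.6,181),(449,191),(453,191)],.125)*1000))
E
```

```text
position: [0.5512, -0.0851, 0.2163]
ft_force: [1.5, -0.6, -1.2]
position: [0.5204, -0.152, 0.2164]
ft_force: [-0.2, -1.4, -1.5]
grip_width: 0.333
grasp_force: 58.5
t 23.43 p [ 0.5204 -0.152   0.2164] R
 [[-0.858  0.514  0.001]
 [ 0.514  0.858 -0.001]
 [-0.001 -0.    -1.   ]] 
F [-0.2 -1.4 -1.5] g 0.333 58.5 q [-0.19  0.22  0.44  1.81 -0.1   1.12  1.32]
shift [ -77.2 -260.4   16.6] twist -0.006
[[ 538. -384.  125.]
 [ 537. -411.  125.]
 [ 507. -383.  125.]
 [ 506. -395.  125.]]
```

```bash
python3 -m creep '[[[-10,-35,0],0],[[-22,-75,0],0],[[-34,-115,0],0],[[-46,-150,0],0],[[-58,-185,0],0]]'|sed -n '2p;4p'; python3 -m creep '[[[-7,-30,0],0],[[-14,-60,0],0],[[-20,-78,0],0],[[-20,-78,10],0],[[-20,-78,15],0]]'|sed -n '2p;4,6p'; python3 -m creep '[[[0,0,0],0],[[0,0,0],0]]'|sed -n '2p;4p'
python3 - <<'E'
from h import *
st();to(.4498,-.4191,.095,np.radians(149.45))
E
```

```text
position: [0.4785, -0.3371, 0.2159]
ft_force: [0.4, 0.1, -1.2]
position: [0.456, -0.4136, 0.1996]
ft_force: [0.0, 1.0, -1.9]
grip_width: 0.335
grasp_force: 58.5
position: [0.4569, -0.4117, 0.2]
ft_force: [-0.7, -0.5, -0.8]
t 24.48 p [ 0.4569 -0.4117  0.2   ] R
 [[-0.862  0.506 -0.   ]
 [ 0.506  0.862  0.001]
 [ 0.001  0.001 -1.   ]] 
F [-0.7 -0.5 -0.8] g 0.339 58.5 q [ 0.22  0.42  0.56  1.64 -0.24  1.15  1.88]
shift [  2.3 -10.1 105. ] twist 0.002
```

```bash
python3 -m creep '[[[2,-9,10],0],[[2.3,-10,28],0],[[2.3,-10,46],0],[[2.3,-10,64],0],[[2.3,-10,80],0]]'|sed -n '2p;4p'; python3 -m creep '[[[0,0,8],0],[[0,0,16],0],[[0,0,22],0],[[0,0,25],0],[[0,0,25],0]]'|sed -n '2p;4p'
python3 - <<'E'
from h import *
st()
E
```

```text
position: [0.4486, -0.4206, 0.1191]
ft_force: [-0.7, 0.8, -2.2]
position: [0.4488, -0.421, 0.0953]
ft_force: [-0.1, 1.9, -0.7]
t 25.32 p [ 0.4488 -0.421   0.0953] R
 [[-0.861  0.509 -0.   ]
 [ 0.509  0.861  0.   ]
 [ 0.     0.    -1.   ]] 
F [-0.1  1.9 -0.7] g 0.334 58.5 q [ 0.28  0.55  0.51  1.72 -0.32  0.96  1.95]
```

```bash
python3 -m creep '[[[0,1,3],0],[[0,1,5],0],[[0,1,5],0]]'|sed -n '2p;4p'; python3 -m creep '[[[0,0,0],0],[[0,0,0],0],[[0,0,0],0],[[0,0,0],0]]' 0.5|sed -n '2p;4,6p'; python3 -m creep '[[[0,0,-12],0],[[0,0,-40],0],[[0,0,-80],0],[[0,0,-115],0],[[0,0,-150],0]]'|sed -n '2p;4p'; python3 -m creep '[[[30,25,-5],0],[[60,55,-10],0],[[85,85,-20],0],[[110,115,-20],0],[[120,130,-20],0]]' 0 |sed -n '2p;4p'
python3 - <<'E'
from h import *
o=st();c=shot('top')
v,u=np.mgrid[90:270,380:540]; uv=np.c_[u.ravel(),v.ravel()];T=depthpts(c,uv)*1000
i=np.array([.861,-.508]);l=np.array([.508,.861]);f=np.array([492.8,-374.8]);X=(T[:,:2]-f)@i;Y=(T[:,:2]-f)@l
m=(X>-112)&(X<25)&(abs(Y)<98);print(np.percentile(T[m][:,2],[5,50,90,95,99,100]))
s=c['pixels'][150:262,380:490,::-1];cv2.imwrite('pics/dr.png',cv2.resize(s,None,fx=5,fy=5,interpolation=cv2.INTER_CUBIC))
E
```

```text
position: [0.4494, -0.4201, 0.0904]
ft_force: [0.0, -0.7, -0.6]
position: [0.4494, -0.4203, 0.0907]
ft_force: [-1.3, -1.1, -0.6]
grip_width: 0.498
grasp_force: 0.0
position: [0.4489, -0.4203, 0.2433]
ft_force: [-0.1, -0.7, -0.6]
position: [0.4115, -0.2435, 0.2617]
ft_force: [0.9, 0.0, -0.7]
t 26.73 p [ 0.4115 -0.2435  0.2617] R
 [[-0.862  0.506  0.002]
 [ 0.506  0.862  0.001]
 [-0.001  0.002 -1.   ]] 
F [ 0.9  0.  -0.7] g -0.001 0.0 q [-0.05  0.02  0.51  1.92 -0.01  1.21  1.5 ]
[  3.63534882  15.37930091 568.0135918  569.99087847 574.04148132
 575.56685223]
```

View pics/dr.png

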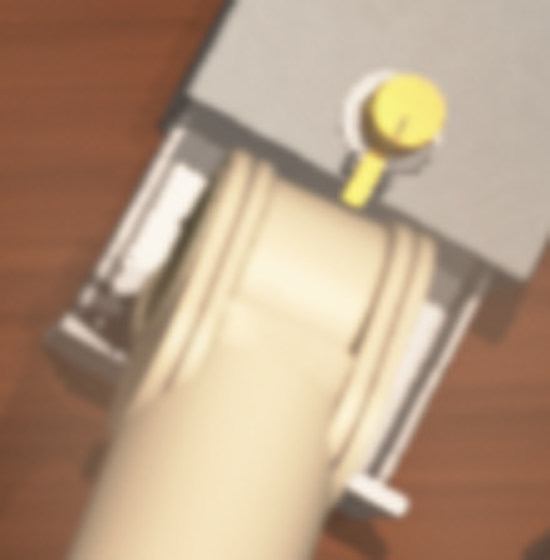

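The crop shows the knob and bolt near (400,130), but the arm hides the drawer's middle. I'll move in front of the drawer and check its contents by depth.

Run:
```python
from h import *
to(.3723,-.2249,.25,np.radians(149.45))
c=shot('wrist')
v,u=np.mgrid[0:400:2,0:640:2]; uv=np.c_[u.ravel(),v.ravel()]
uv=uv[c['z_map'][uv[:,1],uv[:,0]]>0];T=depthpts(c,uv)*1000
i=np.array([.861,-.508]);l=np.array([.508,.861]);f=np.array([492.8,-374.8]);X=(T[:,:2]-f)@i;Y=(T[:,:2]-f)@l
m=(X>-125)&(X<35)&(abs(Y)<112)&(T[:,2]<110)
print(m.sum())
for y in range(-110,110,20):
    print(y,[int(np.percentile(T[m&(abs(X-x)<8)&(abs(Y-y-10)<10)][:,2],90)) if (m&(abs(X-x)<8)&(abs(Y-y-10)<10)).sum()>3 else -1 for x in range(-115,35,16)])
```

```text
shift [42.9 -5.7 11.6] twist 0.005
3836
-110 [-1, 55, 54, 51, 51, 51, 50, 51, 51, 52]
-90 [-1, -1, 19, 20, 25, 26, 29, 30, 10, 10]
-70 [107, -1, 10, 22, 26, 27, 30, 32, 32, 10]
-50 [108, -1, 20, 20, 10, 20, 27, 30, 26, 9]
-30 [-1, -1, 10, 10, 10, 10, 10, 10, 10, -1]
-10 [-1, -1, 9, 10, 10, 10, 10, 10, 10, -1]
10 [-1, -1, 22, 21, 24, 26, 26, 27, 10, -1]
30 [-1, -1, 10, 10, 27, 28, 28, 28, -1, -1]
50 [-1, -1, 22, 21, 22, -1, -1, -1, -1, -1]
70 [-1, -1, 21, 18, 10, -1, -1, -1, -1, -1]
90 [-1, 55, 55, 53, 42, 55, -1, -1, -1, -1]
```

Both items lie flat in the drawer: tag at y≈-60, fob at y≈+45, tops at or below 32 mm. Pushing it shut.

```bash
python3 -m creep '[[[15,-2,0],0],[[32,-5,10],0],[[43,-6,30],0],[[43,-6,60],0],[[43,-6,85],0]]'|sed -n '2p;4p'; python3 -m creep '[[[0,0,15],0],[[0,0,21],0],[[0,0,21],0],[[-5,0,21],0],[[-12,0,21],0]]'|sed -n '2p;4p'; python3 -m creep '[[[-7,0,0],0],[[-14,0,0],0],[[-21,0,0],0],[[-28,0,0],0],[[-35,0,0],0]]'|sed -n '2p;4p';  python3 - <<'E'
from h import *
o=st();i=np.array([.861,-.508]);l=np.array([.508,.861]);f=np.array([492.8,-374.8]);p=o['position'][:2]*1000-f;print(p@i,p@l)
E
```

```text
position: [0.3716, -0.2313, 0.1753]
ft_force: [1.5, -0.7, 0.4]
position: [0.3832, -0.2373, 0.1557]
ft_force: [0.5, -1.3, 0.5]
position: [0.4131, -0.2547, 0.1545]
ft_force: [-1.4, 0.4, 1.9]
t 28.08 p [ 0.4131 -0.2547  0.1545] R
 [[-0.861  0.509 -0.   ]
 [ 0.509  0.861  0.   ]
 [ 0.    -0.    -1.   ]] 
F [-1.4  0.4  1.9] g 0.005 0.8 q [-0.02  0.18  0.52  2.02 -0.11  0.97  1.59]
-129.6506927178817 62.864372353169585
```

```bash
python3 -m creep '[[[-12,0,0],0],[[-25,0,0],0],[[-38,0,0],0],[[-51,0,0],0],[[-64,0,0],0]]'|sed -n '2p;4p'; python3 -m creep '[[[-12,0,0],0],[[-24,0,0],0],[[-36,0,0],0],[[-48,0,0],0],[[-58,0,0],0]]'|sed -n '2p;4p'; python3 -m creep '[[[-4,0,0],0],[[-8,0,0],0],[[-12,0,0],0],[[-16,0,0],0],[[-20,0,0],0]]'|sed -n '2p;4p';  python3 - <<'E'
from h import *
o=st();i=np.array([.861,-.508]);l=np.array([.508,.861]);f=np.array([492.8,-374.8]);p=o['position'][:2]*1000-f;print(p@i,p@l,o['ft_force'][:2]@i)
E
```

```text
position: [0.4682, -0.2874, 0.1542]
ft_force: [-1.4, 0.7, 0.7]
position: [0.5183, -0.317, 0.1541]
ft_force: [-1.5, 0.5, 2.0]
position: [0.5346, -0.3266, 0.1542]
ft_force: [-2.6, -0.2, -1.3]
t 29.33 p [ 0.5346 -0.3266  0.1542] R
 [[-0.861  0.509 -0.001]
 [ 0.509  0.861  0.   ]
 [ 0.001  0.    -1.   ]] 
F [-2.6 -0.2 -1.3] g 0.0 0.7 q [ 0.1   0.49  0.49  1.65 -0.26  1.07  1.7 ]
11.540941037294754 62.76217372724791 -2.167656890253791
```

```bash
python3 -m creep '[[[-2,0,0],0],[[-4,0,0],0],[[-6,0,0],0],[[-6,0,0],0]]'|sed -n '2p;4p'; python3 -m creep '[[[-1.5,0,0],0],[[-3,0,0],0],[[-3,0,0],0]]'|sed -n '2p;4p'; python3 -m creep '[[[-1.5,0,0],0],[[-3,0,0],0],[[-3,0,0],0]]'|sed -n '2p;4p'
```

```text
position: [0.5403, -0.3298, 0.1546]
ft_force: [0.2, -0.0, -0.2]
position: [0.5428, -0.3314, 0.1546]
ft_force: [0.6, -0.6, 0.1]
position: [0.5446, -0.3325, 0.1545]
ft_force: [-6.3, 2.8, 4.2]
```

```bash
python3 -m creep '[[[-1.5,0,0],0],[[-3,0,0],0],[[-3,0,0],0]]'|sed -n '2p;4p'
```

```text
position: [0.545, -0.3328, 0.1544]
ft_force: [-19.8, 13.1, 17.6]
```

```bash
python3 -m creep '[[[6,0,0],0],[[18,0,0],0],[[22,0,-25],0],[[22,0,-60],0],[[22,0,-100],0]]'|sed -n '2p;4p'
python3 - <<'E'
from h import *
st();to(.560,-.415,.255);o=manip.get_obs()
E
```

```text
position: [0.5279, -0.3226, 0.2543]
ft_force: [0.4, -0.0, 0.5]
t 30.83 p [ 0.5279 -0.3226  0.2543] R
 [[-0.861  0.509 -0.002]
 [ 0.509  0.861  0.001]
 [ 0.003 -0.    -1.   ]] 
F [ 0.4 -0.   0.5] g -0.003 0.0 q [ 0.06  0.38  0.53  1.57 -0.2   1.25  1.66]
shift [-74.6 -63.2  -0.8]
```

```bash
python3 -m creep '[[[-15,-13,0],-0.1],[[-33,-28,0],-0.2],[[-52,-44,0],-0.3],[[-68,-58,0],-0.4],[[-75,-63,0],-0.5]]' 1|sed -n '2p;4p'; python3 -m creep '[[[0,0,0],-0.05],[[0,0,0],-0.05],[[0,0,0],-0.05]]'|sed -n '2p;4p'
python3 - <<'E'
from h import *
st();c=shot('wrist','w7.png')
v,u=np.mgrid[0:400,0:640]; uv=np.c_[u.ravel(),v.ravel()]
uv=uv[c['z_map'][uv[:,1],uv[:,0]]>0];T=depthpts(c,uv)*1000
px=c['pixels'][uv[:,1],uv[:,0]].astype(int)
n=np.hypot(T[:,0]-560,T[:,1]+415)<60
for a,b in[(116,122),(122,130),(130,138),(138,148),(148,152),(152,160)]:
    g=n&(T[:,2]>a)&(T[:,2]<=b)
    if g.sum()>20: print(a,b,g.sum(),cv2.minEnclosingCircle(np.float32(T[g][:,:2])),np.round(T[g].mean(0)))
E
```

```text
position: [0.5609, -0.4185, 0.2542]
ft_force: [-1.2, -0.5, 0.3]
position: [0.5613, -0.4155, 0.2544]
ft_force: [0.0, 0.2, 0.2]
t 31.5 p [ 0.5613 -0.4155  0.2544] R
 [[-1.    -0.014  0.   ]
 [-0.014  1.     0.   ]
 [-0.     0.    -1.   ]] 
F [0.  0.2 0.2] g 1.001 0.0 q [ 0.28  0.55  0.43  1.33 -0.23  1.32  2.3 ]
116 122 2161 ((560.5316772460938, -415.3743591308594), 59.268592834472656) [ 543. -414.  119.]
122 130 1324 ((533.0484619140625, -408.90380859375), 34.95963668823242) [ 529. -398.  124.]
130 138 236 ((552.9912719726562, -415.29583740234375), 22.160375595092773) [ 542. -416.  134.]
138 148 388 ((560.3692016601562, -415.14404296875), 23.589815139770508) [ 543. -415.  143.]
148 152 288 ((560.6103515625, -415.2144470214844), 23.42796516418457) [ 545. -415.  150.]
152 160 4090 ((560.536376953125, -415.2032470703125), 22.227432250976562) [ 559. -415.  158.]
```

```bash
python3 -m creep '[[[0,0,10],0],[[0,0,25],0],[[0,0,40],0],[[0,0,52],0],[[0,0,56],0]]'|sed -n '2p;4p'; python3 -m creep '[[[0,0,2],0],[[0,0,2],0],[[0,0,2],0],[[0,0,2],0],[[0,0,2],0]]' 0 50|sed -n '2p;4,6p'; python3 -m creep '[[[0,0,0],0],[[0,0,0],0]]'|sed -n '2p;4,6p'; python3 -c "
from h import *
st();print(manip.get_obs()['torque'])"
```

```text
position: [0.5607, -0.4144, 0.1957]
ft_force: [0.2, 0.8, -0.9]
position: [0.5615, -0.4159, 0.1976]
ft_force: [-0.9, 0.2, 5.1]
grip_width: 0.499
grasp_force: 51.0
position: [0.5615, -0.4159, 0.1976]
ft_force: [-1.4, 0.1, 6.4]
grip_width: 0.499
grasp_force: 51.1
t 32.55 p [ 0.5615 -0.4159  0.1976] R
 [[-1.    -0.016  0.001]
 [-0.016  1.    -0.001]
 [-0.001 -0.001 -1.   ]] 
F [-1.4  0.1  6.4] g 0.499 51.1 q [ 0.29  0.59  0.42  1.39 -0.24  1.22  2.32]
[ 0.02128966  0.21619582 -0.03031064]
```

```bash
python3 -m creep '[[[0,0,0],0.1],[[0,0,0],0.2],[[0,0,0],0.3],[[0,0,0],0.4],[[0,0,0],0.5]]'|sed -n '3,6p'; python3 -m creep '[[[0,0,0],0.1],[[0,0,0],0.2],[[0,0,0],0.3],[[0,0,0],0.4],[[0,0,0],0.5]]'|sed -n '3,6p';python3 -c "
from h import *
st();print(manip.get_obs()['torque'])"; python3 -m creep '[[[0,0,0],0.08],[[0,0,0],0.16],[[0,0,0],0.2],[[0,0,0],0.23],[[0,0,0],0.23]]'|sed -n '3,6p'; python3 -c "
from h import *
st();print(manip.get_obs()['torque'])"
```

```text
ee_rot: [0.242, 0.97, -0.0, 0.001]
ft_force: [-0.8, -0.2, 5.4]
grip_width: 0.505
grasp_force: 51.4
ee_rot: [0.474, 0.88, -0.0, 0.001]
ft_force: [-0.5, -0.9, 6.6]
grip_width: 0.499
grasp_force: 51.5
t 33.38 p [ 0.5614 -0.4161  0.1976] R
 [[-0.55   0.835  0.001]
 [ 0.835  0.55  -0.001]
 [-0.002  0.    -1.   ]] 
F [-0.5 -0.9  6.6] g 0.499 51.5 q [ 0.16  0.63  0.62  1.4  -0.37  1.23  1.39]
[-0.16519174  0.29983657  0.08450251]
ee_rot: [0.57, 0.821, -0.001, 0.001]
ft_force: [-0.6, -2.8, 5.4]
grip_width: 0.499
grasp_force: 51.5
t 33.8 p [ 0.5615 -0.4164  0.1977] R
 [[-0.349  0.937  0.001]
 [ 0.937  0.349 -0.003]
 [-0.003  0.    -1.   ]] 
F [-0.6 -2.8  5.4] g 0.499 51.5 q [ 0.13  0.64  0.67  1.4  -0.4   1.24  1.19]
[-0.78428951  0.18145408  1.05172391]
```

The moment jumped to 1.05 N m after 1.23 rad, so the knob is at its stop. Releasing it now.

```bash
python3 -m creep '[[[0,0,0],0.2],[[0,0,0],0.2],[[0,0,0],0.2],[[0,0,0],0.2],[[0,0,0],0.2]]' 1|sed -n '3,6p'; python3 -m creep '[[[0,0,-12],0],[[0,0,-35],0],[[0,0,-60],0],[[0,0,-90],0],[[0,0,-110],0]]'|sed -n '2p;4p'; python3 -m creep '[[[0,35,0],0],[[0,75,0],0],[[0,115,0],0],[[0,155,0],0],[[0,190,0],0]]'|sed -n '2p;4p'
python3 - <<'E'
from h import *
st();c=shot('top');v,u=np.mgrid[90:270,380:540]; uv=np.c_[u.ravel(),v.ravel()];T=depthpts(c,uv)*1000
i=np.array([.861,-.508]);l=np.array([.508,.861]);f=np.array([492.8,-374.8]);X=(T[:,:2]-f)@i;Y=(T[:,:2]-f)@l
m=(X>-150)&(X<35)&(abs(Y)<112)&(T[:,2]<400)
for y in range(-110,110,40):
    print(y,[int(np.median(T[m&(abs(X-x)<5)&(abs(Y-y-20)<20)][:,2])) if (m&(abs(X-x)<5)&(abs(Y-y-20)<20)).sum()>3 else -1 for x in range(-40,80,8)])
hsv=cv2.cvtColor(c['pixels'],cv2.COLOR_RGB2HSV).reshape(-1)
p=c['pixels'][uv[:,1],uv[:,0]].astype(int);g=(p[:,0]>170)&(p[:,2]<110)&(p[:,1]>140)&(T[:,2]>118)&(T[:,2]<140)
print('bolt',g.sum(),np.round(T[g].mean(0)) if g.sum() else '')
# hook, paperweight
v,u=np.mgrid[180:265,165:240]; uv=np.c_[u.ravel(),v.ravel()];D=depthpts(c,uv);px=c['pixels'][uv[:,1],uv[:,0]].max(1)
m=(D[:,2]>.05)&(D[:,2]<.08)&(px<60);Q=D[m];print('hook',m.sum(),Q.mean(0),cv2.minAreaRect(np.float32(Q[:,:2]*1000)))
E
```

```text
ee_rot: [0.648, 0.761, 0.0, -0.0]
ft_force: [-0.9, -0.4, 0.0]
grip_width: 1.0
grasp_force: 0.0
position: [0.5612, -0.416, 0.3104]
ft_force: [0.3, 0.1, -0.3]
position: [0.7495, -0.3841, 0.3075]
ft_force: [1.6, -0.7, 1.0]
t 35.05 p [ 0.7495 -0.3841  0.3075] R
 [[-0.16   0.987  0.001]
 [ 0.987  0.16   0.   ]
 [ 0.     0.001 -1.   ]] 
F [ 1.6 -0.7  1. ] g 1.0 0.0 q [ 0.22  0.96  0.67  0.61 -0.54  1.67  0.74]
-110 [0, -1, -1, -1, -1, -2, -2, -2, -1, 54, -1, -1, -1, -1, -1]
-70 [-2, -2, -1, 0, -1, 0, 2, 0, 69, 71, -1, -1, -1, -1, -1]
-30 [-2, 0, 0, 0, -1, 0, 73, -3, 119, 53, -1, -1, -1, -1, -1]
10 [0, 0, 0, -2, 0, 4, 77, -1, -1, 73, -1, -1, -1, -1, -1]
50 [-1, -1, -1, -1, -1, -1, -1, -1, -1, -1, -1, -1, -1, -1, -1]
90 [-1, -1, -1, -1, -1, -1, -1, -1, -1, -1, -1, -1, -1, -1, -1]
bolt 26 [ 524. -395.  122.]
hook 175 [0.41897295 0.38914331 0.06367621] ((419.1904602050781, 389.9975891113281), (116.86234283447266, 17.228254318237305), 33.85683059692383)
```

Run:
```python
from h import *
for n in('top','scene'):
    c=shot(n)
    v,u=np.mgrid[0:400,0:640]; uv=np.c_[u.ravel(),v.ravel()];uv=uv[c['z_map'][uv[:,1],uv[:,0]]>0];T=depthpts(c,uv)*1000
    t=(T[:,0]>720)&(T[:,0]<935)&(T[:,1]>-220)&(T[:,1]<310)
    base=np.median(T[t&(T[:,2]<20)][:,2]);g=t&(T[:,2]>base+6)&(T[:,2]<100)
    print(n,base,g.sum())
    im=np.zeros((400,640),np.uint8);im[uv[g][:,1],uv[g][:,0]]=1
    k,l,s,ce=cv2.connectedComponentsWithStats(im)
    for j in range(1,k):
        if s[j,4]>8:
            d=T[(l[uv[:,1],uv[:,0]]==j)];print(s[j,4],np.round(d.mean(0)),np.round(np.ptp(d,0)))
    # dark spots under the rack
    dk=t&(abs(T[:,2]-base)<15)&(c['pixels'][uv[:,1],uv[:,0]].max(1)<45)
    im[:]=0;im[uv[dk][:,1],uv[dk][:,0]]=1;k,l,s,ce=cv2.connectedComponentsWithStats(im);print('dark',[(x[4],ce[q+1].round()) for q,x in enumerate(s[1:]) if x[4]>8])
```

```text
top -1.5490625812489243 721
38 [ 925. -205.   47.] [14. 15. 94.]
32 [932. 302.  55.] [ 7. 12. 94.]
252 [761. 214.  39.] [55. 61. 49.]
37 [ 746. -203.   41.] [18. 18. 94.]
38 [755. 304.  46.] [19. 13. 94.]
dark []
scene -0.3991525918775074 671
43 [760. 304.  72.] [ 9.  8. 40.]
35 [758. 304.  28.] [15.  8. 39.]
83 [766. 216.  48.] [36. 43. 14.]
55 [758. 194.  32.] [28. 14. 31.]
54 [793. 222.  37.] [14. 33. 21.]
110 [788. 198.  23.] [34. 30. 32.]
146 [ 753. -204.   50.] [17. 16. 93.]
111 [ 932. -207.   55.] [ 9. 14. 94.]
dark []
```

Only the legs and the paperweight, at its original place, remain under the rack. Handing in.

```bash
python3 -m creep '[[[0,0,0],0],[[0,0,0],0],[[0,0,0],0]]'|head -2; python3 -c "
from workcell import manip
print(manip.hand_in())"
```

```text
clock: 35.45
position: [0.7461, -0.3869, 0.3083]
the job is handed in; nothing more can be done
None
```

I drew out the fob and tag with the hook (no iron key or padlock was there), put both in the drawer, laid the hook back in its rest, pushed the drawer to its stop, and turned the knob to its stop and released it. I handed in at 35 s on the robot's clock; no verdict came back, and I didn't take a last look at the bell and stamp.

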